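Clamp the gel cassette with strap and wing nut

ROBOT

A 6-joint arm with a two-finger parallel gripper is mounted at the origin on a cart in front of the work surface, level with it; the furniture and walls round the work are solid. World frame = base frame: x ahead of the robot, y to its left, z up, the work surface at z = 0. Lengths are in m, angles in rad, forces in N, time in s.
With the tool pointing down it reaches from about 0.35 to 0.975 m from the base axis. Payload 7.1 kg.
Tool frame: the origin (TCP) lies midway between the tips of the shut fingers; the grasp point (between the pads) lies 19 mm behind it; z points along the fingers, x is the direction in which the jaws open and shut, and the axes are right-handed (so a half turn about z gives the same grasp; the last joint's range is limited). The gripper opens to 88 mm and grips with 3 to 60 N. Pads are 20 mm wide; open, the fingers measure 115 mm over their backs; the gripper's body (75 mm by 178 mm) begins 61 mm behind the grasp point.
Start: joints at [-1.177, 0.423, 1.63, -0, 1.089, -0.019], TCP at [0.251, -0.572, 0.199] pointing down, gripper open.
Joint ranges: [-3, 3], [-0.9, 2.11], [0.09, 2.58], [-1.31, 4.45], [0.11, 2.69], [-2.54, 2.54]. Speed limits (rad/s): [2.39, 2.39, 3.01, 3.14, 3.14, 3.14].

INTERFACE

Orientations are given as a unit quaternion [w, x, y, z].
In Python, from station import move_pose, movel, movej, command_gripper, wait, inverse_kinematics, read_camera, camera_info, MotionError, job_done, get_time, get_joint_pos, get_qvel, get_effort, get_tcp_pos, get_ee_rot, get_ft_force, get_ft_torque, get_grip_width gives the robot as it stands. Calls block until the motion is done:
- move_pose(position, orientation): joint-space move of the TCP to a pose.
- movel(position, frame=None, v=0.15, until_force=None): straight line of the TCP; frame=None keeps the orientation; v is the mean speed in m/s. With until_force (N) it stops when the force on the tool has changed by that much, and returns True; else False.
- movej(angles): joint-space move.
- command_gripper(opening): opening from 0.0 (shut) to 1.0 (fully open); the grip force is fixed at half the most; returns when the fingers have stopped.
- wait(seconds).
- inverse_kinematics(position, orientation): joint angles nearest the present ones, or None.
- read_camera(name): name is "side" or "top"; returns the picture (480x640x3 uint8, red, green, blue); there is no depth.
- camera_info(name): a dict with "intrinsics" (3x3 intrinsics, pixels), "T" (4x4, takes a point from camera to world coordinates). Camera axes: x right, y up, looking along -z (the intrinsics and any distortion apply to the point x, -y, -z); pixel columns grow to the right and rows downward; lengths in m; the calibration is good to about 2 mm. A picture is of the moment at which its call begins. camera_info takes no time and is no camera call.
A pose or a line that the arm cannot do raises MotionError and nothing moves.
- job_done(): hands the job in, once; it reports no verdict.
Readings, each from a call of its own:
- get_time(): time.
- get_joint_pos(): joint angles.
- get_qvel(): joint speeds.
- get_effort(): joint torques, N m.
- get_tcp_pos(): TCP position.
- get_ee_rot(): TCP orientation.
- get_ft_force(): force on the tool from outside, world axes, zero at the start.
- get_ft_torque(): the same for the moment, N m.
- get_grip_width(): opening from 0.0 (shut) to 1.0 (fully open).
Only numpy, scipy, OpenCV 4.12 (cv2) and the standard library are available. Lean on these libraries where they do the work, as an engineer would, in place of code of your own. Each camera call takes 0.05 s, during which the arm holds its last target.

TASK

Clamp the gel cassette: with the fingertips push the hold-down strap round by its tab, over the cassette, until it rests against the stop pin, and then turn the loose wing nut on top of it clockwise with repeated fingertip strokes against its wings until it is fully tight. Only push: never grip the nut between the fingers or push both of its wings at once. Leave the cassette in its nest and the things round about where they are.

Things in the scene. Friction and masses are not known exactly. Their poses are not given: they have to be found in the camera images.
- fixture: Grey clamping fixture, fixed to the worktop: base 130 (its x) x 200 (its y) x 12 mm; origin under the base's centre at worktop height, z up. The stud, the vertical axis of strap and wing nut, is at x 0, y +52 mm. Low white rails (top 19 mm above the worktop) hold the cassette, centred at y -35 mm.
- end_plate (a point): Middle of the top inner edge of the upright plate across the fixture's +y end: 90 mm along x, 8 mm thick, top 80 mm above the worktop, inner face 40 mm from the stud's axis, so fingertips cannot circle the nut on that side. The other three sides are open.
- stop_pin (a point): Centre of the top of the 10 mm steel stop pin that the strap comes to rest against, 33 mm above the worktop.
- strap (a joint): Angle (rad) of the flat aluminium strap about the stud. 0 = hard stop at the pin, strap along the fixture's -y over the cassette; grows counter-clockwise from above (1.57: along +x). Starts at 1.0 to 1.6; stays where left, friction 0.12 N m. Strap 20 mm wide, 112 mm long from the stud, underside 24 and top 29 mm above the worktop.
- strap_tab (a point): Centre of the finger tab standing on the strap's free end: a plate 8 mm thick, 28 mm long along the strap, up to 56 mm above the worktop. The point is 97 mm from the stud's axis, 42 mm above the worktop. Frame turns with the strap: -y points away from the stud; -x is the closing (clockwise) direction, so push on the +x side.
- stud (a point): Point on the stud's axis (on which the wing nut and the strap turn), 29.5 mm above the worktop.
- wing_nut (a joint): Angle (rad) of the steel wing nut. 0 = fully tight (hard stop); grows counter-clockwise from above. Starts at 7 to 10 (1.1 to 1.6 turns loose). Tighten clockwise; it sinks 2 mm a turn. Friction 0.04 N m (1.7 N at 23 mm); stays where left, does not spin on. When tight the wings lie along the fixture's x and its washer rests on the strap.
- nut_mid (a point): On the nut's axis at mid-height of the wings, 49 mm above the worktop when tight, 51 to 52 at the start. Turns with the nut: x along the wings (to wing_a), y across, z up. Wings: two upright 25 mm discs, 5 mm thick, centres 23 mm from the axis, 71 mm over both, 12.5 mm above and below this point. Hub radius 8.5 mm, top 3 mm below this point.
- wing_a: Core of the wing on the +x side of nut_mid (origin on the nut's axis, at the underside of the nut).
- wing_b: Core of the opposite wing, on the -x side of nut_mid (same origin).
- side_1: The faces of both wings and of the hub on the +y side of nut_mid (same origin). Pushing towards -y on this side of wing_a turns the nut clockwise.
- side_2: The faces of both wings and of the hub on the -y side of nut_mid (same origin). Pushing towards +y on this side of wing_b turns the nut clockwise.
- cassette: Flat loose gel cassette, 90x80x10 mm (white back, clear front), lying in the fixture's nest with 1.5 mm play, top 22 mm above the worktop; origin at the centre of its underside. It stays there.
- funnel: Bystander, loose: white plastic funnel standing on its rim, 70x70x75 mm, right of the fixture; origin at the centre of its underside. Leave alone.
- amber_125: Bystander, loose: small amber bottle with a white cap, 50x50x101 mm, right of the fixture; origin at the centre of its underside. Leave alone.
- marker_black: Bystander, loose: marker pen lying down, 13x122x15 mm, long along its y, front right; origin at the centre of its underside. Leave alone.
- hdpe_60: Bystander, loose: small white plastic bottle with a screw cap, 40x41x77 mm, left and rear of the fixture; origin at the centre of its underside. Leave alone.

How it is judged:
By the outcome, as a careful person would: the job done as asked, in the order asked, and still so for the second after the job is handed in, with the robot touching nothing.
It also fails if it takes over 64 s, if anything falls off the work surface, if the arm or the gripper's body presses on something with over 40 N, if the wrist force passes 120 N, or if a joint passes its speed limit or range.

## Working session

There is one attempt and no reset: what is moved stays moved. The work goes in short steps, each a Python script; the robot and the scene stay as the last script left them, time stands still between calls to the robot, and variables do not carry over. Pictures are saved under pics/ and viewed, and the job is handed in when it is done.

```bash
ls; mkdir -p pics; python3 - <<'E'
from station import *
import cv2,numpy as np
np.set_printoptions(precision=4,suppress=True)
for n in("side","top"):
    i=camera_info(n);print(n,i)
    cv2.imwrite(f"pics/{n}0.png",read_camera(n)[:,:,::-1])
print(get_time(),get_tcp_pos(),get_ee_rot(),get_grip_width())
E
```

```text
pics
side {'intrinsics': array([[587.7759,   0.    , 313.3179],
       [  0.    , 587.7759, 242.2718],
       [  0.    ,   0.    ,   1.    ]]), 'T': array([[-0.976 ,  0.1268, -0.1769,  0.2852],
       [-0.2172, -0.619 ,  0.7547,  0.8847],
       [-0.0138,  0.7751,  0.6317,  0.8221],
       [ 0.    ,  0.    ,  0.    ,  1.    ]])}
top {'intrinsics': array([[538.4637,   0.    , 314.6651],
       [  0.    , 538.4637, 240.0551],
       [  0.    ,   0.    ,   1.    ]]), 'T': array([[ 0.0108,  0.9807, -0.1952,  0.2915],
       [-0.9999,  0.0123,  0.0064, -0.0048],
       [ 0.0087,  0.1951,  0.9807,  1.1159],
       [ 0.    ,  0.    ,  0.    ,  1.    ]])}
0.1 [ 0.2506 -0.572   0.1987] [-0.0004  0.837  -0.5472 -0.0005] 1.003111339638273
```

View pics/side0.png

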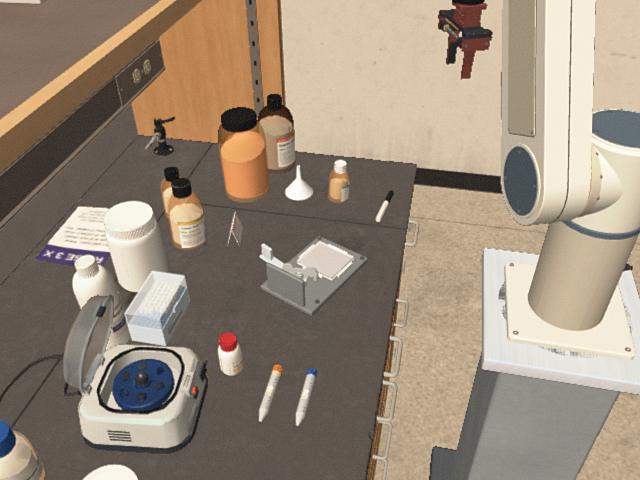

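View pics/top0.png

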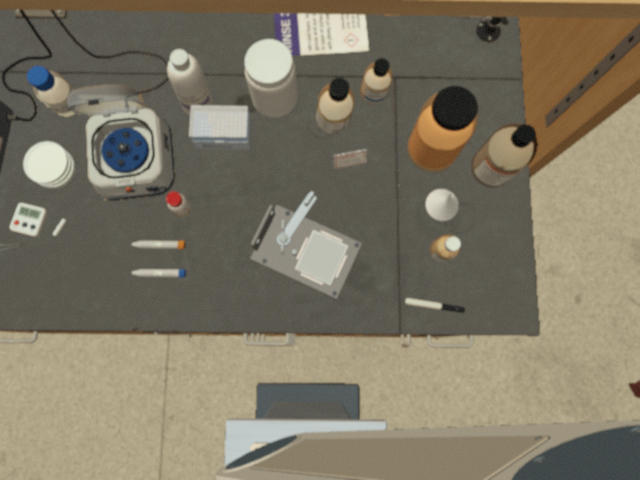

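The side view shows the fixture at about (315,272) and the top view at about (305,250). The strap lies open toward the upper right, about (300,215) in the top view, and the end plate is at (262,228). I'll zoom in on both.

```bash
python3 - <<'E'
import cv2
a=cv2.imread("pics/top0.png")[180:310,235:375]; cv2.imwrite("pics/topz.png",cv2.resize(a,None,fx=5,fy=4.6,interpolation=2) if 0 else cv2.resize(a,None,fx=4.5,fy=4.5,interpolation=2))
a=cv2.imread("pics/side0.png")[225:320,245:380]; cv2.imwrite("pics/sidez.png",cv2.resize(a,None,fx=5.5,fy=5.5,interpolation=2))
E
```

```text
(no output)
```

View pics/topz.png

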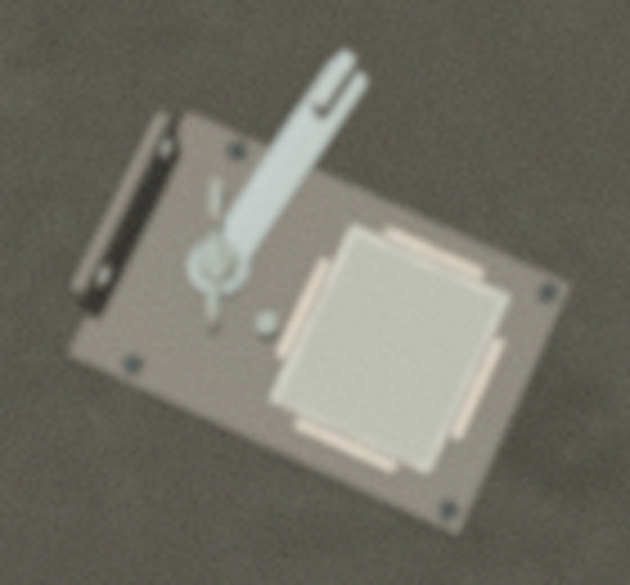

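View pics/sidez.png

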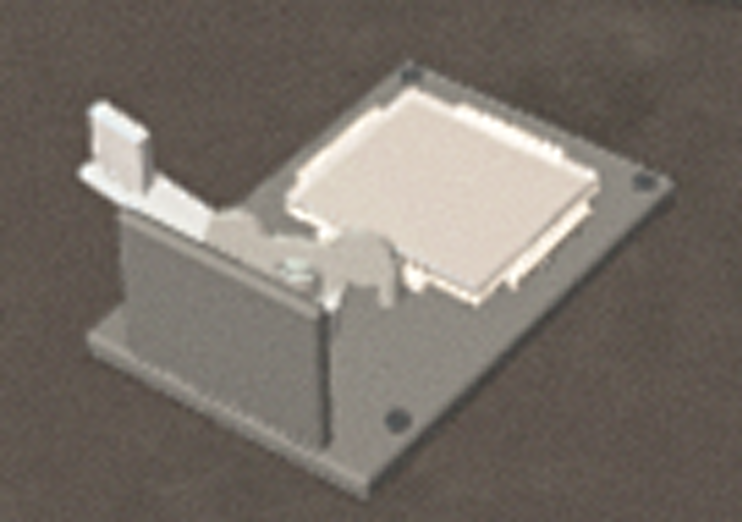

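```bash
cat > h.py <<'E'
import numpy as np, cv2
from station import *
from scipy.optimize import least_squares
np.set_printoptions(precision=4,suppress=True)
def ray(n,uv):
    i=camera_info(n);K=i["intrinsics"];T=i["T"]
    d=np.array([(uv[0]-K[0,2])/K[0,0],-(uv[1]-K[1,2])/K[1,1],-1.]);return T[:3,3],T[:3,:3]@d
def onz(n,uv,z):
    o,d=ray(n,uv);return (o+d*(z-o[2])/d[2])
def tri(a,b):
    (o,d),(p,e)=ray("top",a),ray("side",b)
    s=np.linalg.lstsq(np.c_[d,-e],p-o,rcond=None)[0]
    A=o+s[0]*d;B=p+s[1]*e;return (A+B)/2,np.linalg.norm(A-B)
tz=lambda u,v:(u/4.5+235-.4,v/4.5+180-.4)
sz=lambda u,v:(u/5.5+245-.4,v/5.5+225-.4)
def fitpose(P,Q): # fixture xy P -> world Q
    P=np.array(P);Q=np.array(Q)
    a=P-P.mean(0);b=Q-Q.mean(0)
    y=np.arctan2((a[:,0]*b[:,1]-a[:,1]*b[:,0]).sum(),(a*b).sum())
    R=np.array([[np.cos(y),-np.sin(y)],[np.sin(y),np.cos(y)]]);t=Q.mean(0)-R@P.mean(0)
    return y,t,np.linalg.norm(P@R.T+t-Q,axis=1)
E
python3 - <<'E'
from h import *
L=[((-65,100),tz(70,354),12),((-65,-100),tz(458,533),12),((65,-100),tz(570,288),12),((65,100),tz(185,112),12)]
C=[((-40,10),tz(272,403),22),((-40,-80),tz(432,473),22),((40,-80),tz(510,297),22),((40,10),tz(353,226),22)]
C2=[((-45,5),)+c[1:] for c in C[:1]]
for S in (L,C):
    print(fitpose([np.array(s[0])/1e3 for s in S],[onz("top",s[1],s[2]/1e3)[:2] for s in S]))
Ls=[((-65,100),sz(367,488),12),((-65,-100),sz(672,184),12),((65,-100),sz(408,63),12),((65,100),sz(90,338),12)]
Cs=[((-40,10),sz(475,290),22),((-40,-80),sz(598,187),22),((40,-80),sz(415,90),22),((40,10),sz(292,205),22)]
for S in (Ls,Cs):
    print(fitpose([np.array(s[0])/1e3 for s in S],[onz("side",s[1],s[2]/1e3)[:2] for s in S]))
for a,b in zip(L+C,Ls+Cs): print(a[0],*tri(a[1],b[1]))
E
```

```text
(np.float64(-0.42164227581397795), array([0.4884, 0.0064]), array([0.003 , 0.0026, 0.0028, 0.0017]))
(np.float64(-0.4106256257163083), array([0.4874, 0.0053]), array([0.0074, 0.0069, 0.0069, 0.0074]))
(np.float64(-0.4190325787595243), array([0.4874, 0.0096]), array([0.0014, 0.0031, 0.0017, 0.0029]))
(np.float64(-0.439798847355817), array([0.4873, 0.0103]), array([0.0078, 0.0097, 0.0066, 0.0043]))
(-65, 100) [0.4711 0.1219 0.0074] 0.0012564504321634156
(-65, -100) [ 0.3908 -0.0579  0.009 ] 0.0003250570910757646
(65, -100) [ 0.5055 -0.1096  0.0097] 0.0003514206755759458
(65, 100) [0.5864 0.0713 0.0101] 0.0019047342022473737
(-40, 10) [0.4496 0.0278 0.0194] 0.002673840836961262
(-40, -80) [ 0.4177 -0.0458  0.013 ] 0.00027989854141821896
(40, -80) [ 0.4977 -0.0811  0.02  ] 0.0021185931276130362
(40, 10) [ 0.5304 -0.0085  0.0164] 0.003185954789423839
```

```bash
python3 - <<'E'
from h import *
y=-.42;t=np.array([.488,.008]);R=np.array([[np.cos(y),-np.sin(y)],[np.sin(y),np.cos(y)]])
f=lambda p:R.T@(p[:2]-t)*1e3
stud=t+R@[0,.052];print("stud",stud)
# proj of expected tops
for nm,a,b in [("hubtop",tz(216,262),sz(297,268)),("tab top free end",tz(362,78),sz(100,105)),("tab top inner",tz(322,112),sz(140,135)),("pin",tz(266,322),None)]:
    if b: p,e=tri(a,b);print(nm,p,e,f(p))
    else: p=onz("top",a,.033);print(nm,p,f(p))
for h in(.064,.0645): 
  for uv in [tz(215,182),tz(211,330)]: p=onz("top",uv,h);print(f(p), np.degrees(np.arctan2(*(f(p)-[0,52])[::-1])))
for uv in [sz(235,212),sz(365,232)]: p=onz("side",uv,.064);print("side",f(p))
for uv in [tz(355,65),tz(322,112)]: print("tab",f(onz("top",uv,.056)))
print("strap tip",f(onz("top",tz(352,55),.029)))
E
```

```text
stud [0.5092 0.0555]
hubtop [0.51   0.0536 0.0422] 0.0020322858705360365 [ 1.5294 50.5718]
tab top free end [ 0.5985 -0.0111  0.0501] 0.009063492399592305 [108.6297  27.6224]
tab top inner [0.5793 0.0067 0.0537] 0.005440936549762891 [83.94   36.0545]
pin [0.4834 0.0307 0.033 ] [-13.4847  18.8039]
[29.7601 63.1673] 20.56836731868242
[-31.4696  36.101 ] -153.19636382263943
[29.6631 63.0937] 20.505249769569108
[-31.5375  36.0403] -153.15802558327417
side [23.3556 58.9955]
side [-20.6567  40.5535]
tab [107.2214  30.0652]
tab [80.9478 34.3909]
strap tip [118.1928  36.4558]
```

```bash
cat >> h.py <<'E'
Y=-.42;t=np.array([.488,.008])
Rf=np.array([[np.cos(Y),-np.sin(Y)],[np.sin(Y),np.cos(Y)]])
STUD=t+Rf@[0,.052]
q=lambda a:np.array([0,np.cos(a/2),np.sin(a/2),0])
def pt(phi,r,d,z):  # phi deg in fixture frame; r radial, d on ccw side
    a=np.radians(phi);return np.r_[STUD+Rf@(r*np.array([np.cos(a),np.sin(a)])+d*np.array([-np.sin(a),np.cos(a)])),z]
def yaw(phi,flip): return np.radians(phi)+Y+(np.pi if flip else 0)
def snap(tag):
    a=read_camera("top")[180:310,235:375,::-1];b=read_camera("side")[215:325,240:380,::-1]
    im=np.hstack([cv2.resize(a,(395,367),interpolation=2),cv2.resize(b,(395,310),interpolation=2)[:310] if 0 else cv2.copyMakeBorder(cv2.resize(b,(395,310),interpolation=2),0,57,0,0,cv2.BORDER_CONSTANT)])
    cv2.imwrite(f"pics/{tag}.png",im)
E
python3 - <<'E'
from h import *
command_gripper(0.0)
p=pt(-11,.097,.028,.18)
for fl in(0,1): print(fl,[inverse_kinematics(pt(f,.097,.024,.04),q(yaw(f,fl))) is not None for f in(-11,-50,-90)])
print(inverse_kinematics(p,q(yaw(-11,0))))
move_pose(p,q(yaw(-11,0)))
p[2]=.07;movel(p,v=.2)
print(get_time(),get_tcp_pos(),p,get_ft_force(),get_grip_width());snap("s1")
E
```

```text
0 [True, True, True]
1 [True, True, True]
[ 0.0178  0.4165  1.6907 -0.      1.0344  0.6298]
4.6 [0.6054 0.0224 0.0707] [0.6047 0.0227 0.07  ] [-0.4577 -0.0124 -0.8605] 0.005764270697547804
```

View pics/s1.png

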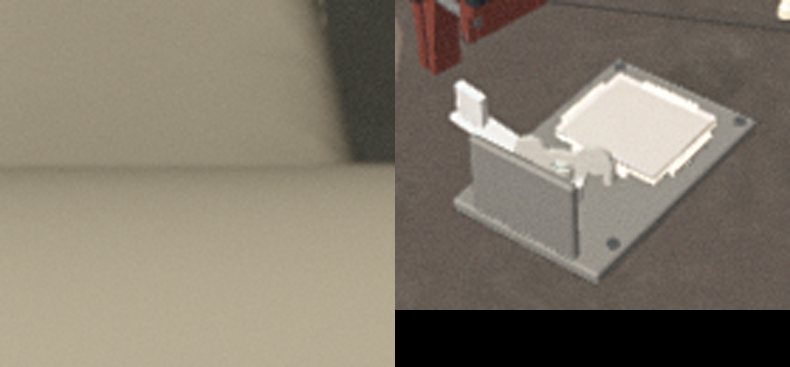

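```bash
python3 - <<'E'
from h import *
b=read_camera("side")[100:300,180:430,::-1];cv2.imwrite("pics/s2.png",cv2.resize(b,None,fx=3,fy=3,interpolation=2))
# expected pixel of TCP
def proj(n,p):
    i=camera_info(n);T=i["T"];c=T[:3,:3].T@(p-T[:3,3]);K=i["intrinsics"];return K[0,0]*c[0]/-c[2]+K[0,2],K[1,1]*-c[1]/-c[2]+K[1,2]
u=proj("side",get_tcp_pos());print(u,(u[0]-180)*3,(u[1]-100)*3,get_tcp_pos(),get_ee_rot())
E
```

```text
(np.float64(255.89416335967928), np.float64(245.92099793826634)) 227.68249007903785 437.762993814799 [0.606  0.0226 0.0717] [-0.0005  0.9535 -0.3013  0.0014]
```

View pics/s2.png

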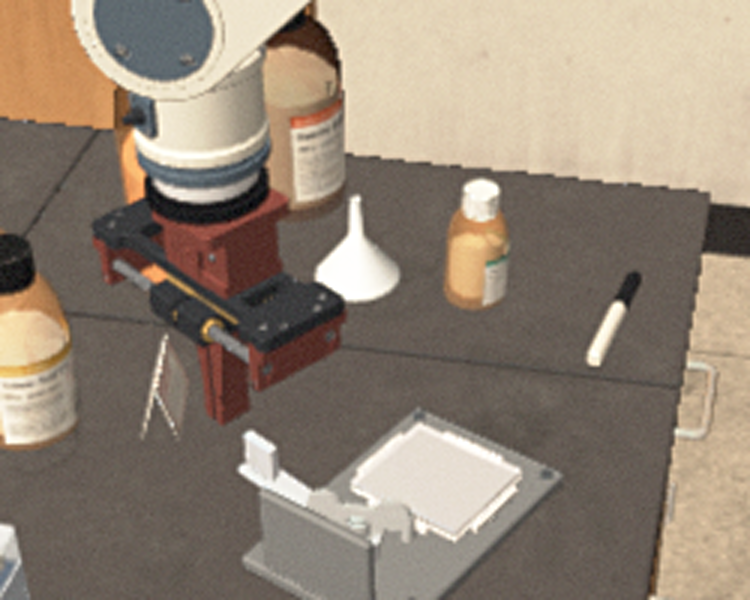

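```bash
python3 - <<'E'
from h import *
def proj(n,p):
    i=camera_info(n);T=i["T"];c=T[:3,:3].T@(p-T[:3,3]);K=i["intrinsics"];return K[0,0]*c[0]/-c[2]+K[0,2],K[1,1]*-c[1]/-c[2]+K[1,2]
p=np.array([.2506,-.572,.1987]);x=np.array([.401,-.916,0])
for s in(-.044,0,.044): print(proj("side",p+x*s),proj("side",p+x*s+[0,0,.019]))
p=get_tcp_pos();x=np.array([.818,-.575,0]);y=np.array([-.575,-.818,0])
for a in(-.0135,.0135):
  for b in(-.01,.01): u=proj("side",p+x*a+y*b);print((u[0]-200)*8,(u[1]-190)*8)
print(get_time(),get_tcp_pos(),get_qvel())
b=read_camera("side")[190:265,200:300,::-1];cv2.imwrite("pics/s3.png",cv2.resize(b,None,fx=8,fy=8,interpolation=2))
b=cv2.imread("pics/side0.png")[0:95,420:520];cv2.imwrite("pics/s4.png",cv2.resize(b,None,fx=6,fy=6,interpolation=2))
E
```

```text
(np.float64(461.8602509973483), np.float64(85.78944166974662)) (np.float64(462.98979106880796), np.float64(78.48195094214753))
(np.float64(455.1639645803558), np.float64(78.57340845717971)) (np.float64(456.21333309475676), np.float64(71.37336041419815))
(np.float64(448.7630813566186), np.float64(71.67570679748962)) (np.float64(449.73819343823766), np.float64(64.58085663040166))
448.90678984786064 490.10722010562813
511.8618511180416 454.89587839633737
382.73509641178725 439.87386471406694
445.43790273554555 405.5568768569956
4.75 [0.606  0.0226 0.0717] [ 0.0011 -0.0003  0.0035 -0.0016 -0.0012  0.0002]
```

View pics/s3.png

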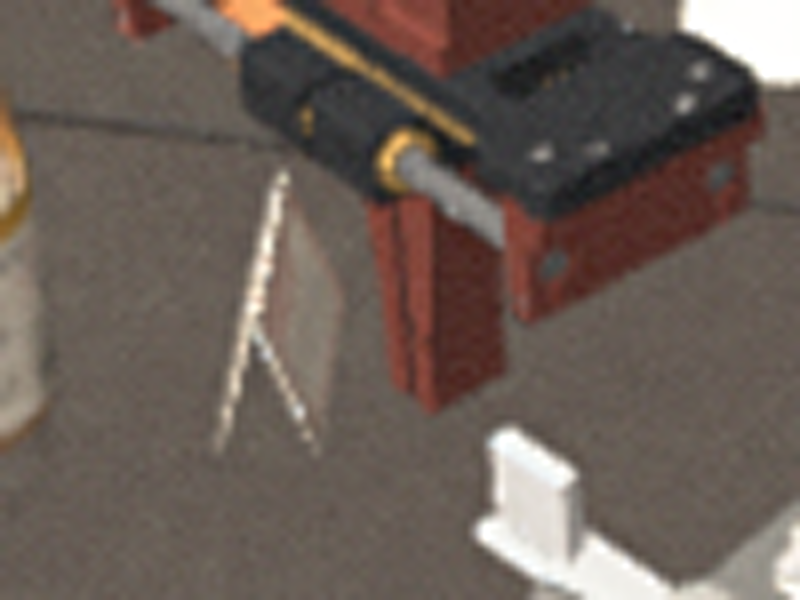

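View pics/s4.png

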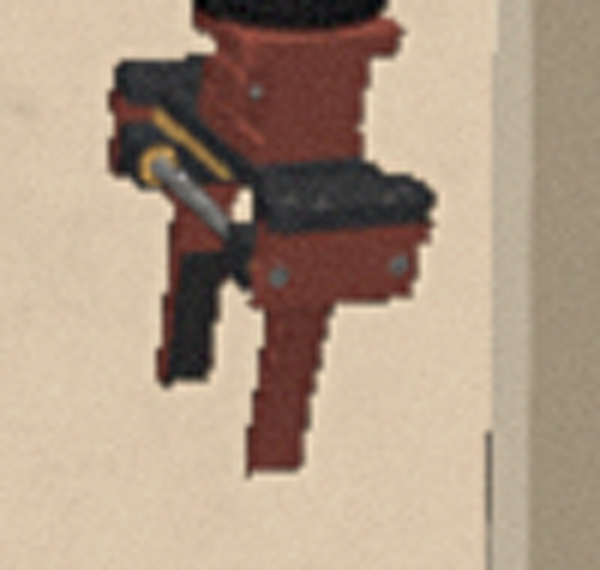

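The fingertips appear about 19 mm higher in the side view than the reported TCP projects to: tip corner at (432,410), expected (436,480). The shut tips also look about 16 mm thick. A gentle touch on the worktop will settle the height.

```bash
python3 - <<'E'
from h import *
p=get_tcp_pos(); p=pt(-11,.097,.028,.02)
print(movel(p,v=.1,until_force=6),get_tcp_pos(),get_ft_force())
p[2]=-.014
print(movel(p,v=.03,until_force=4),get_tcp_pos(),get_ft_force(),get_time())
E
```

```text
False [0.6048 0.0227 0.0199] [0.3099 0.0621 0.1935]
False [ 0.6048  0.0227 -0.0138] [ 0.1757  1.0413 -0.7109] 6.7333
```

```bash
python3 - <<'E'
from h import *
p=pt(-11,.097,.028,-.026)
print(movel(p,v=.02,until_force=4),get_tcp_pos(),get_ft_force(),get_time())
p[2]=.018
movel(p,v=.1);print(get_tcp_pos(),get_ft_force())
b=read_camera("side")[190:290,200:320,::-1];cv2.imwrite("pics/s5.png",cv2.resize(b,None,fx=6,fy=6,interpolation=2))
E
```

```text
True [ 0.6047  0.0227 -0.0229] [-0.5284  0.0944  6.102 ] 7.2167
[0.6048 0.0227 0.0183] [-0.1222 -0.3701  0.2496]
```

View pics/s5.png

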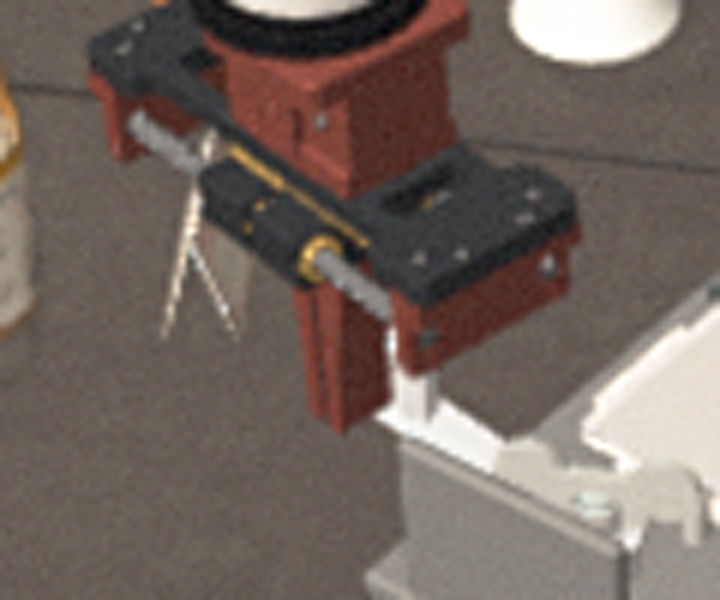

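Contact came at TCP z ≈ -0.022, so the real tip sits about 21 mm behind the reported TCP. I'll correct for that. In the picture the fingertips stand beside the tab at (400,400), on its +y side. Next I push the strap closed.

```bash
python3 - <<'E'
from h import *
for f in list(np.arange(-16,-80,-8))+[-80,-84,-87,-90,-93]:
    r=movel(pt(f,.097,.014,.017),q(yaw(f,0)),v=.12 if f>-80 else .05,until_force=9)
    if r: break
    F=get_ft_force();print(f,F,end=' ')
print(r,f,get_tcp_pos(),get_ft_force(),get_time())
a=read_camera("side")[190:300,230:370,::-1];cv2.imwrite("pics/s6.png",cv2.resize(a,None,fx=5,fy=5,interpolation=2))
E
```

```text
-16 [ 0.1451  0.6337 -0.6332] -24 [-0.6208 -0.4006  0.6309] -32 [-0.559  -0.5044  0.1779] -40 [-0.717   0.1596  0.2142] -48 [-0.1869 -0.4496 -0.136 ] -56 [ 0.6564  0.2347 -0.3578] -64 [ 0.4741  0.8667 -0.2254] -72 [-0.2198  0.409  -0.1492] -80 [-0.4127 -0.5445 -0.3123] -84 [0.2946 0.1911 0.9308] -87 [-0.9903  0.2081 -0.0662] -90 [ 8.6214 -5.6919 -7.196 ] -93 [ 18.4441 -14.1122 -12.7578] False -93 [ 0.4866 -0.0397  0.0184] [ 18.4441 -14.1122 -12.7578] 11.675
```

View pics/s6.png

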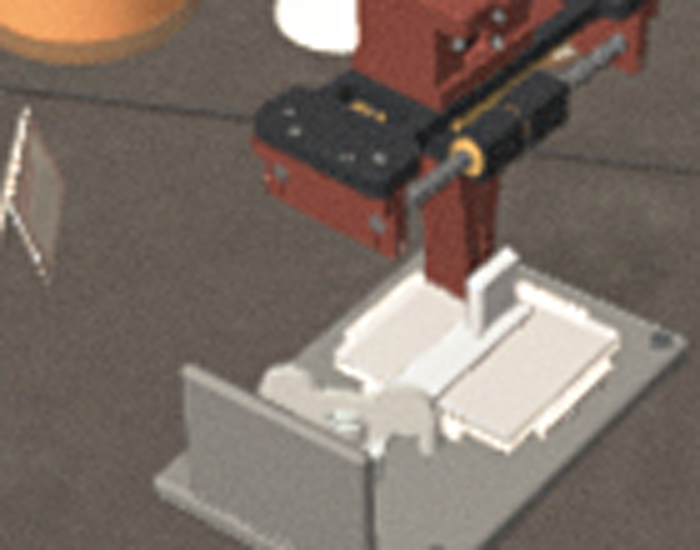

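The side view shows the strap lying along the fixture's axis over the cassette, with its tab at (490,290). The force rise to about 25 N confirms it is against the pin. Next I back off and start the first nut stroke.

```bash
cat >> h.py <<'E'
ZN=.026; RN=.026; D=.0125
def insert(psi,d=.021):
    move_pose(pt(psi,RN,d,.065),q(yaw(psi,1)))
    return movel(pt(psi,RN,d,ZN),v=.15,until_force=6)
def sweep(a,b,n=12,uf=10,v=.12):
    for f in np.arange(a-n,b-n,-n):
        f=max(f,b)
        if movel(pt(f,RN,D,ZN),q(yaw(f,1)),v=v,until_force=uf): print("force at",f,get_ft_force());return f
        if f==b: break
    return None
def out(psi,d=.024):
    movel(pt(psi,RN,d,ZN),v=.15); movel(pt(psi,RN,d,.065),v=.2)
def sidepic(tag):
    a=read_camera("side")[190:320,230:390,::-1];cv2.imwrite(f"pics/{tag}.png",cv2.resize(a,None,fx=5,fy=4.6 if 0 else 4.6,interpolation=2))
E
python3 - <<'E'
from h import *
movel(pt(-88,.097,.026,.017),q(yaw(-90,0)),v=.1)
movel(pt(-88,.097,.03,.075),v=.2)
print(get_ft_force(),get_time())
print(insert(-155),get_time(),get_tcp_pos(),get_ft_force());sidepic("n1")
E
```

```text
[-1.0961  0.3904 -0.0366] 12.525
False 14.55 [0.4831 0.0339 0.0257] [ 0.376  -0.0652 -0.5941]
```

View pics/n1.png

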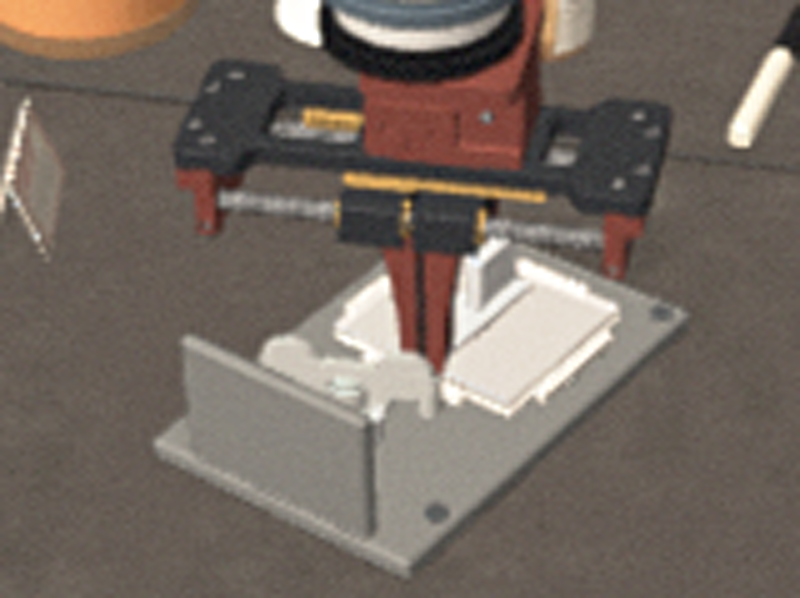

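The shut tips stand behind the right-hand wing, about (430,350), and touch nothing else. Sweeping.

```bash
python3 - <<'E'
from h import *
print(sweep(-155,-215),get_ft_force());out(-215)
print(get_time());sidepic("n2")
E
```

```text
None [-0.6628 -0.7054  1.5356]
16.9833
```

View pics/n2.png

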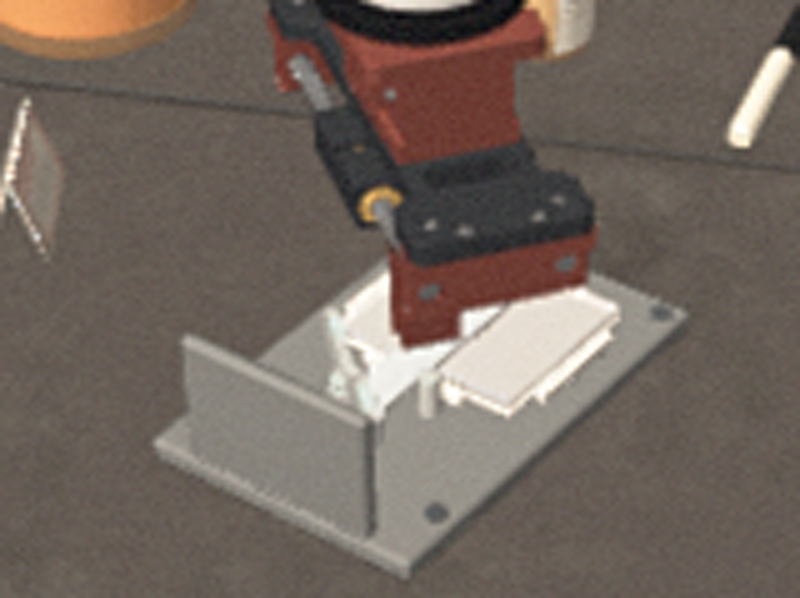

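The first stroke worked: the nut is now edge-on, around (345,350), with the wings at about -35°/-215° as intended. Next is a full half-turn stroke on the other wing.

```bash
python3 - <<'E'
from h import *
print(insert(-35),get_time())
print(sweep(-35,-215,n=20),get_ft_force());out(-215)
print(get_time());sidepic("n3")
E
```

```text
False 20.1333
None [-0.7728  0.414  -0.7407]
25.225
```

View pics/n3.png

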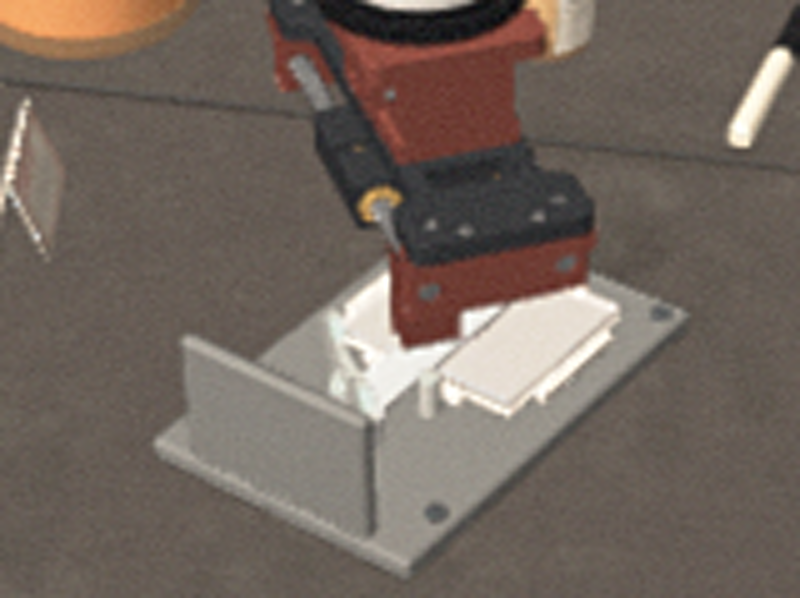

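The wings are back at the same orientation, as expected after a half turn. On the next stroke I'll check midway that the nut really follows.

```bash
python3 - <<'E'
from h import *
print(insert(-35))
print(sweep(-35,-135,n=20),get_ft_force());sidepic("n4m")
print(sweep(-135,-215,n=20),get_ft_force());out(-215)
print(get_time());sidepic("n4")
E
```

```text
False
None [-0.1877 -0.6502 -0.2562]
None [-0.2198 -0.8672 -0.3194]
33.5167
```

View pics/n4m.png

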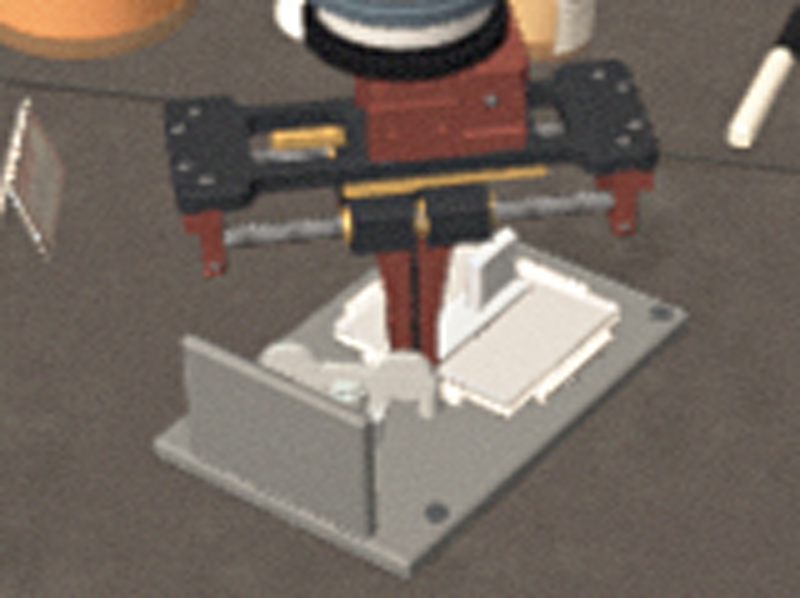

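View pics/n4.png

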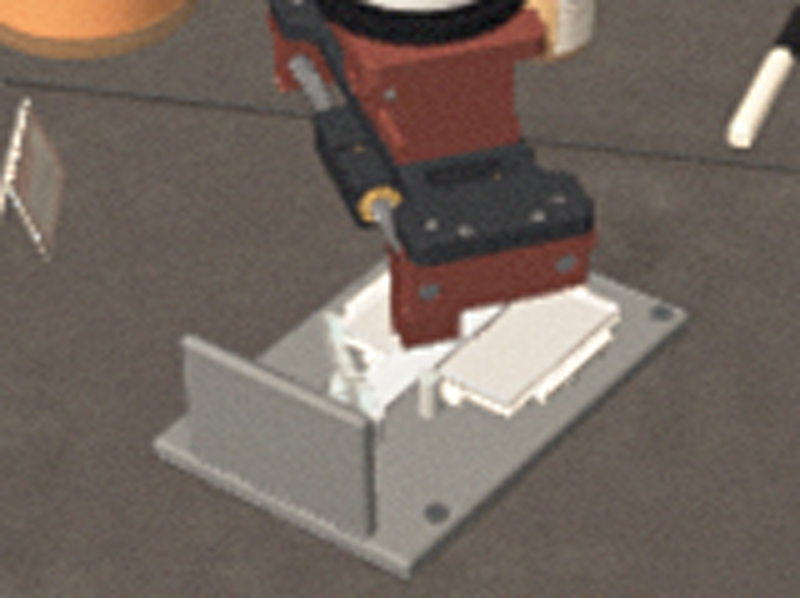

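The mid-stroke picture shows the nut following: wings broadside, tips behind the right wing at (420,350). Last stroke next, force-guarded against the tight stop.

```bash
python3 - <<'E'
from h import *
print(insert(-35))
print(sweep(-35,-165,n=20))
f0=get_ft_force();print(f0)
psi=-165;hit=0
while psi>-200:
    psi-=3
    r=movel(pt(psi,RN,D,ZN),q(yaw(psi,1)),v=.04,until_force=10)
    F=np.mean([get_ft_force() for _ in range(5)],0)
    print(psi,r,F)
    if r or np.linalg.norm((F-f0)[:2])>10: hit=1;break
print(hit,get_time());sidepic("n5")
E
```

```text
False
None
[ 1.0177 -1.6421 -0.681 ]
-168 False [ 0.5267 -2.1556 -1.6359]
-171 False [ 0.2447 -4.583  -1.5398]
-174 False [-0.266  -9.4845 -1.3396]
-177 False [  0.4243 -14.3544  -1.4002]
1 40.9917
```

View pics/n5.png

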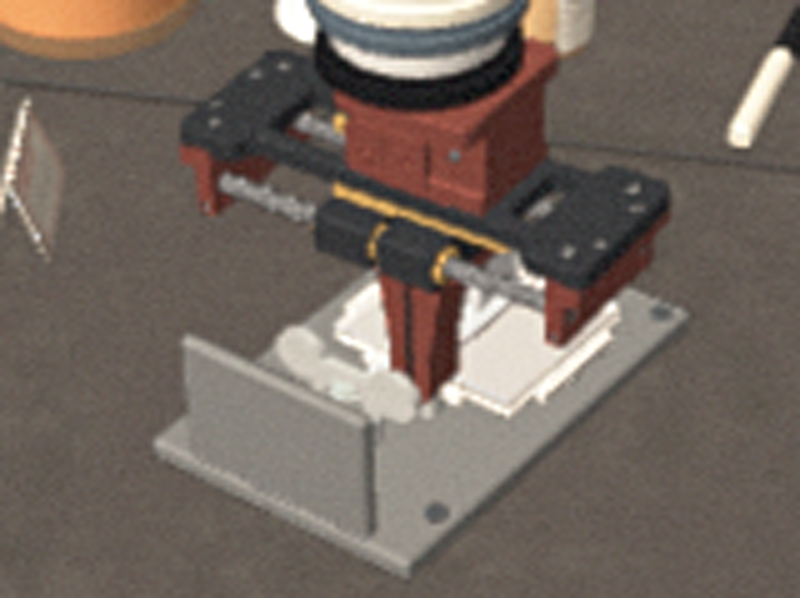

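Force rose steadily from about -171° to 14 N, so the nut appears to be against its stop. I'll back off and check the wing direction in both views.

```bash
python3 - <<'E'
from h import *
out(-177); movel(np.array([.40,-.16,.14]),v=.3)
print(get_time(),get_ft_force())
cv2.imwrite("pics/topE.png",read_camera("top")[:,:,::-1]);cv2.imwrite("pics/sideE.png",read_camera("side")[:,:,::-1])
a=cv2.imread("pics/topE.png")[180:310,235:375]; cv2.imwrite("pics/topEz.png",cv2.resize(a,None,fx=4.5,fy=4.5,interpolation=2))
a=cv2.imread("pics/sideE.png")[225:320,245:380]; cv2.imwrite("pics/sideEz.png",cv2.resize(a,None,fx=5.5,fy=5.5,interpolation=2))
E
```

```text
42.55 [-0.1953  0.4867  0.3934]
```

View pics/topEz.png

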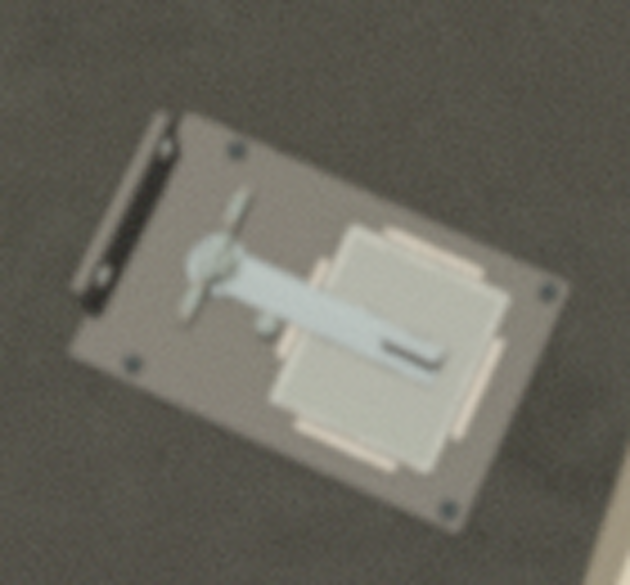

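View pics/sideEz.png

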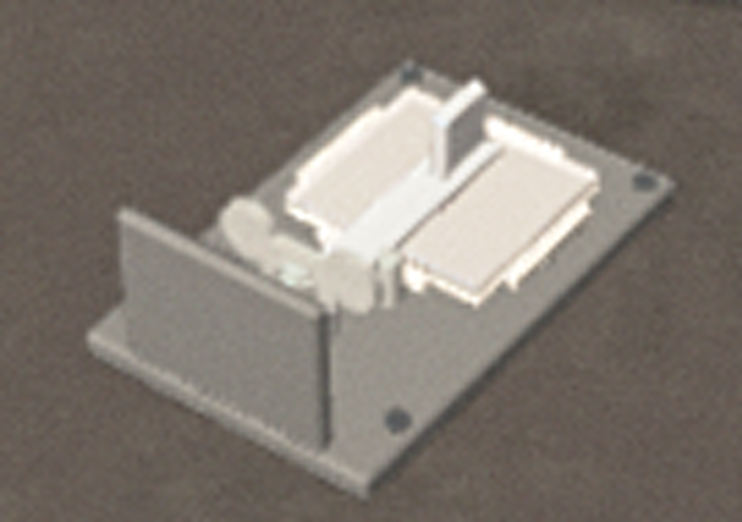

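```bash
python3 - <<'E'
from h import *
f=lambda p:Rf.T@(p[:2]-t)*1e3
a,b=[f(onz("top",tz(*u),.060)) for u in((245,189),(185,326))]
print("nut",a,b,np.degrees(np.arctan2(*(a-b)[::-1])))
a,b=[f(onz("side",sz(*u),.0615)) for u in((246,198),(348,248))]
print("nut side tops",a,b,np.degrees(np.arctan2(*(a-b)[::-1])))
a,b=[f(onz("top",tz(*u),.056)) for u in((387,343),(440,365))]
print("tab edge",a,b)
a,b=[f(onz("top",tz(*u),.012)) for u in((185,112),(70,354))];print("base edge",np.degrees(np.arctan2(*(a-b)[::-1])))
a,b=[f(onz("top",tz(*u),.029)) for u in((258,258),(400,318))];print("strap upper edge",a,b)
# bystander/cassette change
x=cv2.absdiff(cv2.imread("pics/topE.png"),cv2.imread("pics/top0.png")).max(2)
x=(cv2.medianBlur(x,5)>35).astype(np.uint8);n,_,s,_=cv2.connectedComponentsWithStats(x);print(s[1:][s[1:,4]>8])
E
```

```text
nut [33.2551 50.2078] [-34.1188  47.7874] 2.057499694201527
nut side tops [26.7707 48.5487] [-19.1549  48.6164] -0.08444830434388562
tab edge [ -2.984  -36.2652] [ -2.1321 -61.6795]
base edge 0.6906250652313098
strap upper edge [12.5086 35.1636] [ 14.3651 -35.4306]
[[  285   191    32    45   508]
 [  356   205   146   148 13348]
 [  288   239    14    11   107]
 [  468   337     5     8    26]
 [  475   343    19    33   201]
 [  358   345     7     4    21]
 [  629   380    11    18   127]
 [  491   382     3     6    12]
 [  330   384    55    48  1227]
 [  495   395    10    29    92]
 [  512   425   128    55  4904]
 [  506   427     5    11    43]
 [  138   432   190    48  4019]
 [  535   436     5     4    15]
 [  334   438   111    42  3645]
 [  440   453     4     6    15]
 [  446   457     8     6    25]
 [  295   470    20    10   122]
 [  450   476     6     4    15]]
```

Wings lie along the fixture's x within about 1–2° in both views, and the strap lies along -y at the pin. Nothing round the fixture changed apart from the arm's own shape in the picture. Handing in.

```bash
python3 - <<'E'
from h import *
print(get_time(),get_ft_force());job_done()
E
```

```text
42.65 [ 0.5078  0.0989 -0.2788]
the job is handed in; nothing more can be done
```

The cassette is clamped and the job is handed in at 42.65 s, with the arm clear of everything. I worked with the gripper shut and only pushed, never touching more than one wing at a time.

- **Strap:** I pushed it round by its tab until it met the stop pin. The force rose from about 1 N to about 25 N there, more than I intended. My 9 N stop did not trigger because each short move measures force afresh.
- **Wing nut:** Four clockwise strokes took out roughly 1.55 turns. The last ended at about 14 N against a hard stop; free turning took only about 2 N.
- **Final pictures:** The wings lie along the fixture's x axis (2.1° off in the top view, -0.1° in the side view). The strap lies along -y, and the cassette looks in place in its nest. The funnel and amber bottle were hidden by the arm in the last top view. I did not compare the bystanders one by one, but no stray contact showed up in the forces.

**Disagreements:**
- The real fingertips are about 21 mm above the reported TCP. The side view suggested this and a light touch on the worktop (about 6 N) confirmed it, so I corrected my heights.
- The final stop came about 9° earlier than my commanded angle. I put this down to calibration and finger-width error, because both views show the wings at the tight position.

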